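# Shut the red air throttle with the flat screwdriver

### The job

Shut the air throttle with the red collar: lift the big yellow flat screwdriver out of its grey stand, let its blade drop fully into the slot of the screw inside the red collar, and turn the screw clockwise (seen from above) until it stops. Leave the screwdriver standing in the slot, and do not turn the screw of the blue throttle.

Things in the scene. Friction and masses are not known exactly. Their poses are not given: they have to be found in the camera images.
- screwdriver: Yellow flat screwdriver, 138 mm, 150 g, upright in a grey block (66 mm square, 64 mm high, 24 mm hole); lift it 75 mm to clear. Origin: middle of the blade's bottom edge, 4 mm above the worktop; z up the shaft. Blade 18 mm wide (x), 4.5 mm thick (y). Black 36 mm disc at z 60-68 mm; handle z 68-138 mm, 36 mm along x, flat faces 24 mm apart along y: grasp these at z 105 mm.
- red_slot (a point): Middle of the slot's floor in the brass screw in the red collar (bolted down). z up; x along the slot, turning with the screw. Slot floor 20 mm above the worktop, screw top 44, collar rim 46 (42 mm inside diameter). Slot 24 mm deep, 38 mm long, open at the ends; 6.5 mm wide in its lower 16 mm, widening to 16 mm at the top. The blade fits either way round.
- red_screw (a joint): Angle of the red throttle's screw, rad, growing clockwise seen from above; starts at 0.1 to 0.45, hard stop at 1.57 (shut). Turns with slight friction (about 0.05 N m) and stays where left. The blade has about 0.11 rad of play in the slot either way.
- blue_screw (a joint): Angle of the screw of the otherwise equal throttle with the blue collar, same meaning; must be left alone.
Mind the look-alikes: they are no part of the job. What is shaped like the part that bears red_slot but green or pink is not meant.

How it is judged:
By the outcome, as a careful person would: the job done as asked, in the order asked, and still so for the second after the job is handed in, with the robot touching nothing.
It also fails if it takes over 45 s, if anything falls off the work surface, if the arm or the gripper's body presses on something with over 40 N, if the wrist force passes 120 N, or if a joint passes its speed limit or range.

### The arm

A 6-joint arm with a two-finger parallel gripper is mounted at the origin on a cart in front of the work surface, level with it; the furniture and walls round the work are solid. World frame = base frame: x ahead of the robot, y to its left, z up, the work surface at z = 0. Lengths are in mm, angles in rad, forces in N, time in s.
With the tool pointing down it reaches from about 275 to 1000 mm from the base axis. Payload 8.4 kg.
Tool frame: the origin (TCP) lies at the very end of the fingers, on their centre line; the grasp point (between the pads) lies 19 mm behind it (r.pinch_z is the distance from the TCP to the grasp point, in mm); z points along the fingers, y is the line along which they close (so a half turn about z gives the same grasp; the last joint's range is limited). The gripper opens to 85 mm and grips with 20 to 120 N. Pads are 22 mm wide; open, the fingers measure 114 mm over their backs; the gripper's body (76 mm by 85 mm) begins 54 mm behind the grasp point. The pads swing forward as they close: fully open they stand 13 mm farther back than shut.
Start: joints at [1.293, 0.353, 1.633, -0, 1.155, -0.002], TCP at [170.196, 601.383, 231.281] pointing down, gripper open.
Joint ranges: [-2.63, 2.63], [-0.92, 2.1], [0.06, 2.66], [-1.3, 4.44], [0, 2.69], [-3.02, 3.02]. Speed limits (rad/s): [2.22, 2.22, 2.79, 3.14, 3.14, 3.14].

### API

Orientations are given as [roll, pitch, yaw] about the fixed x, y, z axes, in that order (R = Rz(yaw) Ry(pitch) Rx(roll)).
In Python, from rig import r gives the robot as it stands.
- The arm moves only by the tool carry_out, never from a script. Its argument "series" is a list of rows, each a list of 7 numbers: the turn, a rotation vector about the tool's x, y, z as a fraction of full scale, then the shift along the tool's x, y, z as a fraction of full scale, then the gripper command: -1 is fully open, 1 is shut, values between are in proportion. A call has 1 to 8 rows; each row is the pose to reach, as a shift and turn from the pose commanded when the call began, along the tool's axes at that moment, turning the shorter way round; what a row does not reach only later rows make up. Full scale, the value 1, is 0.25 m for a shift and pi rad for a turn. A row lasts 1/8 s, in which the tool goes at most 62.5 mm and 10.7 degrees, less where a joint would pass 70% of its speed; a pose out of reach is approached as far as the arm can. A call with a number of a shift or a turn outside -1 to 1 is refused whole. A call with a gripper value outside its range is refused whole. The fingers move at their own pace and stop on an object; "force" is the grip in N (left out, the last holds). Time passes only in rows, so rows that repeat a pose let the fingers close. It gives the time, the measured TCP pose, the force, the opening and the grip force at its end, in the units of the state.
- r.sense(): the state, without advancing time (a new reading comes with each control period).
- r.grab_frame(name): name is "scene" or "top"; returns the picture (384x512x3 uint8, red, green, blue); there is no depth.
- r.get_calibration(name): a dict with "K" (3x3 intrinsics, pixels), "distortion" ([k1, k2, p1, p2, k3] as OpenCV has them; the pictures are not rectified), "pose" (4x4, takes a point from camera to world coordinates). Camera axes: x right, y up, looking along -z (the intrinsics and any distortion apply to the point x, -y, -z); pixel columns grow to the right and rows downward; lengths in mm; the calibration is good to about 2 mm. A picture is of the moment at which its call begins. get_calibration takes no time and is no camera call.
- r.sign_off(): hands the job in; it is judged then, once.
Trained networks look in the newest picture that a camera, given by its name, has taken for a name from the list of things; names that differ only in an ending like _2 or _b are one class to them, and where a whole thing is asked for, a point or a joint stands for the part that bears it (a point fixed in the world has none). Each returns a list of dicts, best first, with "score" (0 to 1); they miss things now and then, are a little off and sometimes report something else, mostly with a low value. They report only what shows in the picture. A call takes as long as a camera call. They do not tell look-alikes from the thing itself.
- r.silhouettes(camera, label): "region" (384x512 bool, what is visible of it) and "position" ([row, column] in pixels, amid what is visible of it).
The state is a dict: "clock": time; "qpos": joint angles; "qvel": joint speeds; "joint_efforts": joint torques, N m; "eef_pos": TCP position; "tcp_rot": TCP orientation; "contact_force": force on the tool from outside, world axes, zero at the start; "wrist_torque": the same for the moment, N m; "opening": opening from 0.0 (shut) to 1.0 (fully open); "grasp_force": force on a finger pad.
Only numpy, scipy, OpenCV 4.12 (cv2) and the standard library are available. Lean on these libraries where they do the work, as an engineer would, in place of code of your own. Each camera call takes 0.05 s, during which the arm holds its last target. There are 200 camera calls.

## Working session

There is one attempt and no reset: what is moved stays moved. The work goes in short steps, Python scripts to look and compute and a tool call to move; the robot and the scene stay as the last step left them, time stands still between calls to the robot, and variables do not carry over. Pictures are saved under pics/ and viewed, at most 10 in all, crops included, and the job is handed in when it is done.

Besides the shell and the picture viewer there is one more tool, called after ">>>" in YAML: its name, and indented under it one key for each argument. carry_out: Moves the arm, as the interface text tells. Its arguments: {"type":"object","properties":{"series":{"type":"array"},"force":{"type":"number"}},"required":["series"]}

```bash
mkdir -p pics; ls; cat > h.py <<'E'
import numpy as np, cv2
from rig import r
from scipy.spatial.transform import Rotation as R
def ray(cam,uv):
    c=r.get_calibration(cam);P=np.array(c["pose"])
    n=cv2.undistortPoints(np.array(uv,float).reshape(-1,1,2),np.array(c["K"],float),np.array(c["distortion"],float)).reshape(-1,2)
    d=np.c_[n[:,0],-n[:,1],-np.ones(len(n))]@P[:3,:3].T
    return P[:3,3],d
def atz(cam,uv,z):
    o,d=ray(cam,uv); z=np.asarray(z,float)
    return o+d*((z-o[2])/d[:,2])[:,None]
def proj(cam,X):
    c=r.get_calibration(cam);P=np.array(c["pose"])
    p=(np.atleast_2d(X)-P[:3,3])@P[:3,:3]; p=p*[1,-1,-1]
    return cv2.projectPoints(p,np.zeros(3),np.zeros(3),np.array(c["K"],float),np.array(c["distortion"],float))[0].reshape(-1,2)
def save(im,n): cv2.imwrite("pics/"+n,cv2.cvtColor(im,cv2.COLOR_RGB2BGR))
E
python3 - <<'E'
from h import *
a=r.grab_frame("scene");b=r.grab_frame("top")
np.savez("f0.npz",a=a,b=b)
save(a,"s0.png");save(b,"t0.png")
for c in("scene","top"):
    k=r.get_calibration(c);print(c,np.round(k["K"],1).tolist(),k["distortion"],np.round(k["pose"],3).tolist())
    for l in("screwdriver","red_slot"):
        for s in r.silhouettes(c,l):
            ys,xs=np.where(s["region"]);print(c,l,round(s["score"],2),s["position"],xs.min(),xs.max(),ys.min(),ys.max(),len(xs))
print(r.sense())
E
```

```text
pics
scene [[393.2, 0.0, 253.6], [0.0, 393.2, 201.9], [0.0, 0.0, 1.0]] [-0.08156459  0.          0.          0.          0.        ] [[0.677, 0.578, -0.456, 72.204], [-0.736, 0.517, -0.437, -409.917], [-0.017, 0.631, 0.775, 735.886], [0.0, 0.0, 0.0, 1.0]]
scene screwdriver 0.69 [274.2, 336.4] 327 348 256 294 609
scene red_slot 0.64 [244.0, 267.8] 261 278 238 252 205
scene red_slot 0.48 [195.8, 237.0] 232 247 190 201 141
scene red_slot 0.43 [191.4, 173.4] 167 181 186 195 116
top [[492.0, 0.0, 257.1], [0.0, 492.0, 190.2], [0.0, 0.0, 1.0]] [0.02168828 0.         0.         0.         0.        ] [[0.024, 0.99, -0.136, 311.903], [-1.0, 0.021, -0.021, -23.684], [-0.018, 0.136, 0.991, 1280.229], [0.0, 0.0, 0.0, 1.0]]
top screwdriver 0.76 [214.9, 375.8] 366 386 206 222 264
top screwdriver 0.48 [172.0, 168.4] 162 177 164 178 183
top red_slot 0.71 [219.1, 303.3] 300 313 210 223 154
top red_slot 0.61 [228.5, 198.1] 194 209 222 236 176
top red_slot 0.54 [196.5, 254.1] 245 259 188 202 178
{'clock': 0.3, 'qpos': array([ 1.29259669e+00,  3.53221454e-01,  1.63360974e+00, -1.27282443e-05,
        1.15518016e+00, -2.43897961e-03]), 'qvel': array([-0.00164433, -0.00180084, -0.00118602, -0.00068207,  0.00246327,
        0.00011371]), 'joint_efforts': array([-1.15599978e-03, -6.04595947e+01, -3.41876543e+01, -8.70132612e-05,
        5.97213788e-03, -5.87788932e-06]), 'eef_pos': array([170.16596755, 601.25394391, 231.05270363]), 'tcp_rot': array([-3.14117392e+00,  1.06212665e-05,  2.86583714e+00]), 'contact_force': array([-0.93452544,  0.55565602, -0.36113407]), 'wrist_torque': array([ 0.01994567,  0.00511637, -0.06113872]), 'grasp_force': 0.0, 'opening': 0.9965621070551518}
```

```bash
python3 - <<'E'
from h import *
f=np.load("f0.npz")
A=cv2.resize(f["a"][170:320,130:390],(800,462),interpolation=cv2.INTER_CUBIC)
B=cv2.resize(f["b"][140:260,140:400],(800,369),interpolation=cv2.INTER_CUBIC)
save(A[:,:],"sc.png");save(B,"tc.png")
E
```

```text
(no output)
```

View pics/s0.png

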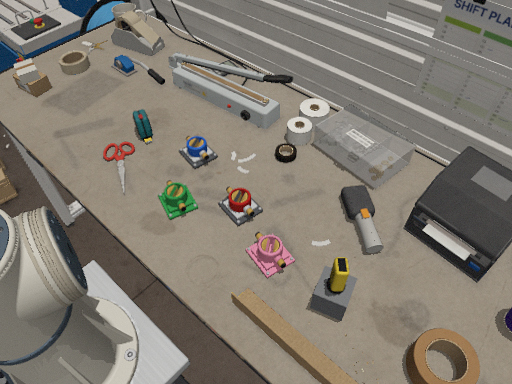

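View pics/t0.png

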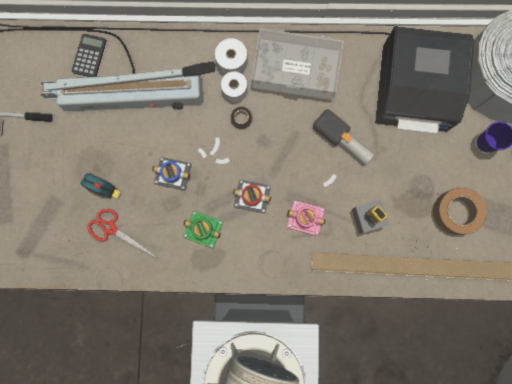

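View pics/tc.png

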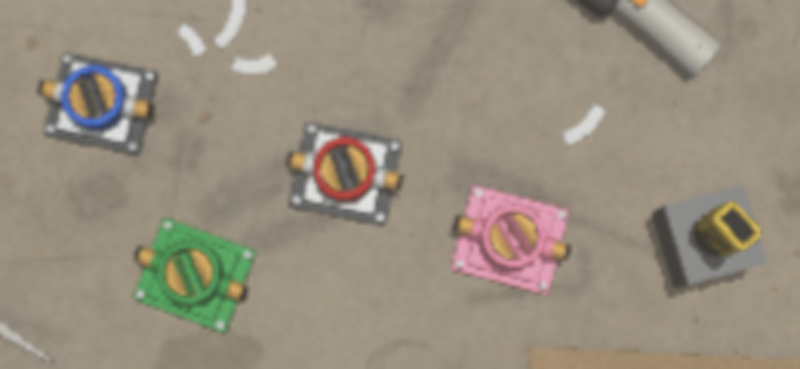

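View pics/sc.png

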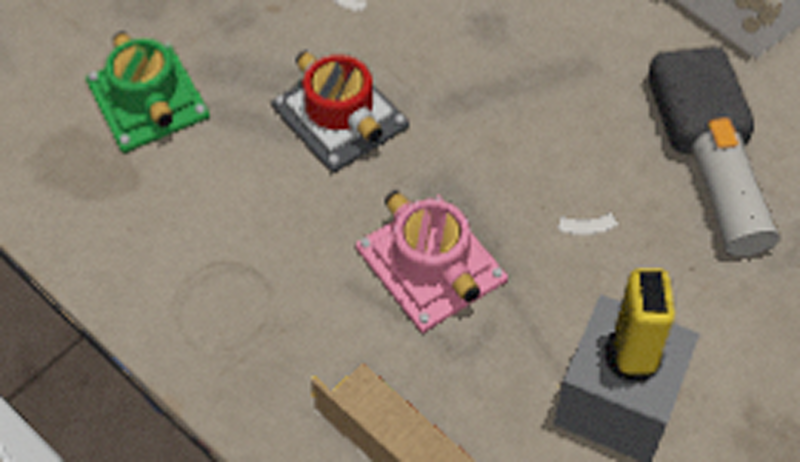

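The top view shows four look-alike throttles: red collar at (252,195), blue (172,172), green (204,230) and pink (306,217). The yellow driver in its grey stand is at (376,214). The crops confirm that the red ring, with its dark slot on a dark/white base, is the target. Next I measure the poses.

```bash
cat > fit.py <<'E'
from h import *
from scipy.optimize import minimize
f=np.load("f0.npz");im={"scene":f["a"],"top":f["b"]}
def mask(c,kind,box):
    h=cv2.cvtColor(im[c],cv2.COLOR_RGB2HSV);x0,x1,y0,y1=box
    if kind=="red": m=((h[...,0]<6)|(h[...,0]>174))&(h[...,1]>160)&(h[...,2]>70)
    else: m=(h[...,0]>20)&(h[...,0]<33)&(h[...,1]>150)&(h[...,2]>60)
    o=np.zeros_like(m);o[y0:y1,x0:x1]=m[y0:y1,x0:x1];return o
def hullmask(pts,s=4):
    M=np.zeros((384*s,512*s),np.uint8)
    cv2.fillConvexPoly(M,cv2.convexHull(np.round((pts+.5)*s).astype(np.int32)),1)
    return cv2.resize(M.astype(np.float32),(512,384),interpolation=cv2.INTER_AREA)
def maskhull(m):
    ys,xs=np.where(m);M=np.zeros(m.shape,np.uint8)
    cv2.fillConvexPoly(M,cv2.convexHull(np.c_[xs,ys].astype(np.int32)),1);return M.astype(np.float32)
def iou(a,b): return np.minimum(a,b).sum()/np.maximum(a,b).sum()
# red collar
t=np.linspace(0,2*np.pi,48)
def circ(x,y,rad,z): return np.c_[x+rad*np.cos(t),y+rad*np.sin(t),0*t+z]
for c,b in(("top",(238,268,180,210)),("scene",(222,258,182,215))):
    m=mask(c,"red",b);ys,xs=np.where(m);print(c,"red",len(xs),xs.min(),xs.max(),ys.min(),ys.max())
H=maskhull(mask("top","red",(238,268,180,210)))
ys,xs=np.where(H>0);p=atz("top",[[xs.mean(),ys.mean()]],[44])[0];print("red top-only",p, "r",np.sqrt(H.sum()/np.pi)/0.4)
print("in scene px",proj("scene",p))
# slot: dark unsaturated-ish pixels inside screw, PCA weighted by darkness
g=cv2.cvtColor(im["top"],cv2.COLOR_RGB2GRAY).astype(float)
Y,X=np.mgrid[:384,:512];W=atz("top",np.c_[X.ravel(),Y.ravel()],np.full(X.size,44.)).reshape(384,512,3)
d=np.hypot(W[...,0]-p[0],W[...,1]-p[1]);s=d<15
w=np.clip(np.percentile(g[s],75)-g[s],0,None);q=W[s][:,:2]
mu=(w[:,None]*q).sum(0)/w.sum();C=((q-mu).T*w)@(q-mu);e,v=np.linalg.eigh(C)
print("slot mid",mu,"yaw deg",np.degrees(np.arctan2(v[1,1],v[0,1])),"ratio",e)
# handle
boxes={"top":(355,395,195,232),"scene":(322,355,245,302)}
T={c:maskhull(mask(c,"y",b)) for c,b in boxes.items()}
print({c:T[c].sum() for c in T})
def model(p,z0=72,z1=142):
    x,y,a=p[:3];tx,ty=p[3:5] if len(p)>3 else(0,0);P=[]
    for sx in(-18,18):
        for sy in(-12,12):
            for z in(z0,z1):
                P.append([x+sx*np.cos(a)-sy*np.sin(a)+tx*(z-107),y+sx*np.sin(a)+sy*np.cos(a)+ty*(z-107),z])
    return np.array(P)
def cost(p,cs): return -sum(iou(hullmask(proj(c,model(p))),T[c]) for c in cs)
x0=atz("top",[[378,213]],[142])[0]
for cs in(("top","scene"),("top",),("scene",)):
  best=min((minimize(cost,[x0[0],x0[1],a],args=(cs,),method="Nelder-Mead",options=dict(initial_simplex=np.array([[x0[0],x0[1],a],[x0[0]+8,x0[1],a],[x0[0],x0[1]+8,a],[x0[0],x0[1],a+.3]]))) for a in np.arange(0,3.14,.4)),key=lambda r:r.fun)
  print(cs,best.x[:2],np.degrees(best.x[2]),best.fun)
# black top patch direction
hh=im["top"][200:228,362:392];gg=hh.max(2)
y=T["top"][200:228,362:392]>0
ys,xs=np.where((cv2.erode(y.astype(np.uint8),np.ones((3,3)))>0)&(gg<90));q=atz("top",np.c_[xs+362,ys+200],np.full(len(xs),142.))[:,:2]
e,v=np.linalg.eigh(np.cov(q.T));print("top patch",q.mean(0),np.degrees(np.arctan2(v[1,1],v[0,1])),e,len(xs))
E
python3 fit.py
```

```text
top red 7 246 258 200 203
scene red 241 228 250 188 211
red top-only [452.47609283  13.76408492  44.        ] r 8.102555
in scene px [[234.82270026 201.02200491]]
slot mid [454.2298265  12.703987 ] yaw deg 140.22581322453658 ratio [ 79510.36462106 115210.80307287]Traceback (most recent call last):
  File "fit.py", line 34, in <module>
    T={c:maskhull(mask(c,"y",b)) for c,b in boxes.items()}
         ~~~~~~~~^^^^^^^^^^^^^^^
  File "fit.py", line 15, in maskhull
    cv2.fillConvexPoly(M,cv2.convexHull(np.c_[xs,ys].astype(np.int32)),1);return M.astype(np.float32)
    ~~~~~~~~~~~~~~~~~~^^^^^^^^^^^^^^^^^^^^^^^^^^^^^^^^^^^^^^^^^^^^^^^^^^^
cv2.error: OpenCV(4.12.0) /io/opencv/modules/imgproc/src/drawing.cpp:2404: error: (-215:Assertion failed) points.checkVector(2, CV_32S) >= 0 in function 'fillConvexPoly'
```

```bash
sed -i 's/(h\[...,0\]<6)|(h\[...,0\]>174))&(h\[...,1\]>160)/(h[...,0]<7)|(h[...,0]>172))\&(h[...,1]>110)/; s/(h\[...,0\]>20)&(h\[...,0\]<33)&(h\[...,1\]>150)/(h[...,0]>19)\&(h[...,0]<35)\&(h[...,1]>110)/' fit.py
python3 fit.py; python3 - <<'E'
from h import *
f=np.load("f0.npz")
print(f["b"][195,240:266].tolist()); print(f["b"][213,366:390].tolist())
E
```

```text
top red 112 242 261 185 204
scene red 269 228 250 188 211
red top-only [469.74547278  16.41252647  44.        ] r 25.112774
in scene px [[239.24252121 196.09333504]]
slot mid [470.06524901  15.82787839] yaw deg -159.1888349629555 ratio [ 72893.05696526 246731.39096888]
{'top': np.float32(181.0), 'scene': np.float32(537.0)}
('top', 'scene') [ 421.14680228 -282.6167734 ] 212.78055926182145 -1.5267091989517212
('top',) [ 422.50635105 -283.70152502] 25.623598690541765 -0.6664354801177979
[[149, 147, 144], [151, 127, 123], [165, 81, 76], [182, 96, 85], [196, 144, 102], [212, 171, 104], [202, 163, 98], [186, 150, 92], [154, 128, 85], [104, 94, 78], [89, 87, 85], [98, 98, 97], [92, 92, 91], [78, 76, 74], [86, 80, 72], [126, 107, 78], [167, 136, 86], [193, 157, 95], [188, 151, 93], [164, 107, 77], [176, 78, 70], [164, 85, 80], [157, 138, 135], [175, 175, 171], [166, 166, 161], [151, 144, 132]]
[[82, 76, 59], [96, 85, 54], [99, 88, 54], [99, 88, 55], [94, 84, 54], [96, 85, 54], [121, 107, 60], [164, 143, 71], [196, 171, 82], [196, 171, 84], [144, 127, 72], [85, 79, 64], [71, 69, 65], [70, 68,
[... 953 characters left out ...]
s = _minimize_neldermead(fun, x0, args, callback, bounds=bounds,
                               **options)
    fxcc = func(xcc)
    fx = function(np.copy(x), *(wrapper_args + args))
  File "fit.py", line 43, in cost
    def cost(p,cs): return -sum(iou(hullmask(proj(c,model(p))),T[c]) for c in cs)
                            ~~~^^^^^^^^^^^^^^^^^^^^^^^^^^^^^^^^^^^^^^^^^^^^^^^^^^
  File "fit.py", line 43, in <genexpr>
    def cost(p,cs): return -sum(iou(hullmask(proj(c,model(p))),T[c]) for c in cs)
                                             ~~~~^^^^^^^^^^^^
  File "h.py", line 13, in proj
    c=r.get_calibration(cam);P=np.array(c["pose"])
ValueError: time passes only in moves, steps and waits
```

```bash
python3 - <<'E'
s=open('h.py').read()
s=s.replace("def ray","_c={}\ndef cal(n):\n    if n not in _c:_c[n]=r.get_calibration(n)\n    return _c[n]\ndef ray",1).replace("c=r.get_calibration(cam)","c=cal(cam)")
open('h.py','w').write(s)
s=open('fit.py').read()
s=s.replace('g=cv2.cvtColor(im["top"],cv2.COLOR_RGB2GRAY).astype(float)','g=(im["top"].max(2).astype(float)-im["top"].min(2))')
s=s.replace("s=d<15","s=d<17").replace('np.percentile(g[s],75)-g[s]','45-g[s]')
s=s.replace("(h[...,0]>19)&(h[...,0]<35)&(h[...,1]>110)","(h[...,0]>19)&(h[...,0]<35)&(h[...,1]>(90 if c=='top' else 130))")
s=s.replace("  print(cs,best","  B=best.x if len(cs)==2 else B\n  print(cs,best")
s+='''
O=[]
for c,(a,b,cc,d) in boxes.items():
    k=8;I=cv2.resize(im[c][cc-12:d+8,a-12:b+8],None,fx=k,fy=k,interpolation=cv2.INTER_NEAREST)
    for mm,col in((cv2.convexHull(proj(c,model(B)).astype(np.float32))[:,0],(255,0,0)),(proj(c,model(B))[[1,3,7,5]],(0,0,255))):
        cv2.polylines(I,[np.round((mm+.5-[a-12,cc-12])*k).astype(np.int32)],True,col,1)
    O.append(np.pad(I,((0,620-I.shape[0]),(0,0),(0,0))))
save(cv2.resize(np.hstack(O),None,fx=.9,fy=.9),"fit.png")
'''
open('fit.py','w').write(s)
E
python3 fit.py
```

```text
top red 112 242 261 185 204
scene red 269 228 250 188 211
red top-only [469.74547278  16.41252647  44.        ] r 25.112774
in scene px [[239.24252121 196.09333504]]
slot mid [469.84776868  16.27573812] yaw deg -158.1371318512893 ratio [ 32004.4829716  208656.33901819]
{'top': np.float32(227.0), 'scene': np.float32(535.0)}
('top', 'scene') [ 421.63451703 -282.57378013] 33.452646229504225 -1.6835379600524902
('top',) [ 422.15345593 -282.92827979] 27.677567194953568 -0.8262069225311279
('scene',) [ 420.31702588 -282.62516256] 212.82253895329052 -0.8731697201728821
top patch [ 417.51419872 -278.03225761] 115.15414922317454 [34.89708248 89.29530857] 60
```

View pics/fit.png

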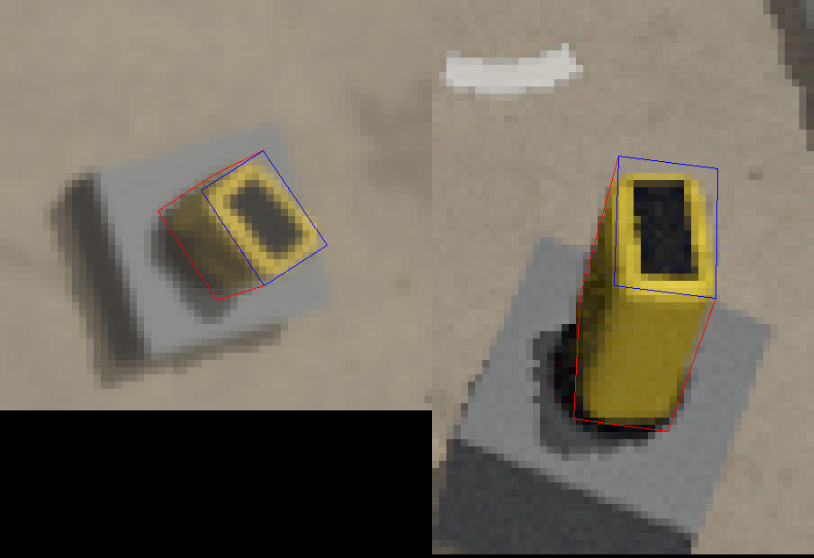

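The overlay fits the driver in both views: centre about (421.5,-282.6), long axis about 32°, top edge at (376,213) in the top view. The slot is at about (470,16) with its axis at about 22°, and both cameras agree. I'll move above the driver with yaw 212°, which leaves the last joint range to turn the screw.

>>> carry_out:
  series:
    - [0,0,0,-0.48,-0.78,0,-1]
    - [0,0,0,-0.48,-0.78,0,-1]
    - [0,0,0,-0.48,-0.78,0,-1]
    - [0,0,0,-0.48,-0.78,0,-1]
  force: 60

```text
clock: 0.8
eef_pos: [232.7, 378.6, 231.2]
tcp_rot: [-3.141, 0.0, 2.865]
contact_force: [0.5, 0.4, 0.4]
opening: 0.999
grasp_force: 0.0
```

>>> carry_out:
  series:
    - [0,0,0,-0.48,-0.78,0,-1]
    - [0,0,0,-0.48,-0.78,0,-1]
    - [0,0,0,-0.48,-0.78,0,-1]
    - [0,0,0,-0.48,-0.78,0,-1]

```text
clock: 1.3
eef_pos: [295.0, 158.6, 231.4]
tcp_rot: [3.141, 0.001, 2.865]
contact_force: [1.8, -0.2, -0.2]
opening: 1.001
grasp_force: 0.0
```

>>> carry_out:
  series:
    - [0,0,0,-0.48,-0.78,0,-1]
    - [0,0,0,-0.48,-0.78,0,-1]
    - [0,0,0,-0.48,-0.78,0,-1]
    - [0,0,0,-0.48,-0.78,0,-1]

```text
clock: 1.8
eef_pos: [357.7, -62.1, 231.6]
tcp_rot: [-3.142, 0.001, 2.864]
contact_force: [-0.2, -0.5, -0.2]
opening: 1.0
grasp_force: 0.0
```

```bash
cat > to.py <<'E'
import sys
from h import *
x,y,z,psi=map(float,sys.argv[1:5])
s=r.sense();Rt=R.from_euler("xyz",s["tcp_rot"]);G=R.from_euler("xyz",[np.pi,0,np.radians(psi)])
d=Rt.inv().apply(np.array([x,y,z])-s["eef_pos"])/250; w=(Rt.inv()*G).as_rotvec()/np.pi
print("t",round(s["clock"],2),"tcp",np.round(s["eef_pos"],1),np.round(np.degrees(s["tcp_rot"]),1),"q",np.round(s["qpos"],2))
print("F",np.round(s["contact_force"],1),np.round(s["wrist_torque"],2),"open",round(s["opening"],3),s["grasp_force"]);print("row turn",np.round(w,4),"shift",np.round(d,4))
E
python3 to.py 421.5 -282.6 200 212.5
```

```text
t 1.8 tcp [357.7 -62.1 231.6] [-1.800e+02  1.000e-01  1.641e+02] q [-0.18 -0.08  2.14 -0.    1.08 -1.47]
F [-0.2 -0.5 -0.2] [-0.01  0.01 -0.04] open 1.0 0.0
row turn [-2.00e-04  4.00e-04 -2.69e-01] shift [-0.4872 -0.7781  0.1272]
```

>>> carry_out:
  series:
    - [0,0,-0.05,-0.487,-0.778,0,-1]
    - [0,0,-0.1,-0.487,-0.778,0,-1]
    - [0,0,-0.16,-0.487,-0.778,0,-1]
    - [0,0,-0.21,-0.487,-0.778,0,-1]
    - [0,0,-0.269,-0.487,-0.778,0.12,-1]
    - [0,0,-0.269,-0.487,-0.778,0.12,-1]
    - [0,0,-0.269,-0.487,-0.778,0.12,-1]

```text
clock: 2.68
eef_pos: [421.5, -279.5, 201.9]
tcp_rot: [-3.142, 0.0, -2.576]
contact_force: [0.6, 0.3, 0.5]
opening: 1.0
grasp_force: 0.0
```

```bash
python3 to.py 421.5 -282.6 90 212.5
```

```text
t 2.67 tcp [ 421.5 -279.5  201.9] [-180.     0.  -147.6] q [-0.59  0.2   1.91  0.    1.03 -2.72]
F [0.6 0.3 0.5] [ 0.01 -0.    0.01] open 1.0 0.0
row turn [-0.      0.     -0.0005] shift [ 0.0068 -0.0104  0.4477]
```

>>> carry_out:
  series:
    - [0,0,0,0.007,-0.01,0.2,-1]
    - [0,0,0,0.007,-0.01,0.4,-1]
    - [0,0,0,0.007,-0.01,0.448,-1]
    - [0,0,0,0.007,-0.01,0.448,-1]

```text
clock: 3.18
eef_pos: [421.8, -282.8, 90.1]
tcp_rot: [-3.141, 0.0, -2.573]
contact_force: [0.4, -0.1, 0.7]
opening: 1.001
grasp_force: 0.0
```

>>> carry_out:
  series:
    - [0,0,0,0,0,0,1]
    - [0,0,0,0,0,0,1]
    - [0,0,0,0,0,0,1]
    - [0,0,0,0,0,0,1]
    - [0,0,0,0,0,0,1]
    - [0,0,0,0,0,0,1]
  force: 80

```text
clock: 3.92
eef_pos: [421.6, -283.1, 90.1]
tcp_rot: [-3.141, 0.0, -2.572]
contact_force: [-1.7, 1.0, 7.6]
opening: 0.272
grasp_force: 78.0
```

```bash
python3 to.py 470 16 200 202
```

```text
t 3.92 tcp [ 421.6 -283.1   90.1] [-180.     0.  -147.4] q [-0.59  0.36  2.   -0.    0.78 -2.73]
F [-1.7  1.   7.6] [ 0.19  0.21 -0.03] open 0.272 77.9964280128479
row turn [-0.0002  0.0001  0.0589] shift [-0.808   0.9032 -0.4402]
```

>>> carry_out:
  series:
    - [0,0,0,0,0,-0.1,1]
    - [0,0,0,0,0,-0.2,1]
    - [0,0,0,0,0,-0.3,1]
    - [0,0,0,0,0,-0.38,1]
    - [0,0,0,0,0,-0.38,1]

```text
clock: 4.55
eef_pos: [422.1, -283.4, 185.5]
tcp_rot: [-3.139, 0.001, -2.572]
contact_force: [-0.1, -0.5, -1.6]
opening: 0.274
grasp_force: 78.4
```

>>> carry_out:
  series:
    - [0,0,0.01,-0.13,0.15,0,1]
    - [0,0,0.02,-0.26,0.3,0,1]
    - [0,0,0.03,-0.4,0.45,0,1]
    - [0,0,0.04,-0.54,0.6,0,1]
    - [0,0,0.05,-0.67,0.75,0,1]
    - [0,0,0.059,-0.808,0.903,0,1]
    - [0,0,0.059,-0.808,0.903,0,1]
    - [0,0,0.059,-0.808,0.903,0,1]

```text
clock: 5.55
eef_pos: [469.1, 16.1, 183.4]
tcp_rot: [3.141, -0.002, -2.756]
contact_force: [-0.8, -0.6, -2.4]
opening: 0.278
grasp_force: 79.0
```

```bash
python3 to.py 470 16 120 202; python3 - <<'E'
from h import *
a=r.grab_frame("scene");b=r.grab_frame("top");np.savez("f1.npz",a=a,b=b)
A=cv2.resize(a[120:240,190:290],(500,600),interpolation=cv2.INTER_CUBIC)
save(A,"s1.png")
s=r.sense();p=s["eef_pos"]
print(proj("scene",[[p[0],p[1],p[2]-86],[470,16,44]]))
E
```

```text
t 5.55 tcp [469.1  16.1 183.4] [ 1.800e+02 -1.000e-01 -1.579e+02] q [ 0.03  0.17  2.   -0.    0.97 -1.92]
F [-0.8 -0.6 -2.4] [ 0.02  0.   -0.06] open 0.278 78.95566821098328
row turn [ 0.0001 -0.0005  0.0004] shift [-0.0036 -0.0017  0.2536]
[[238.37464778 180.72241434]
 [239.44841537 196.12161149]]
```

View pics/s1.png

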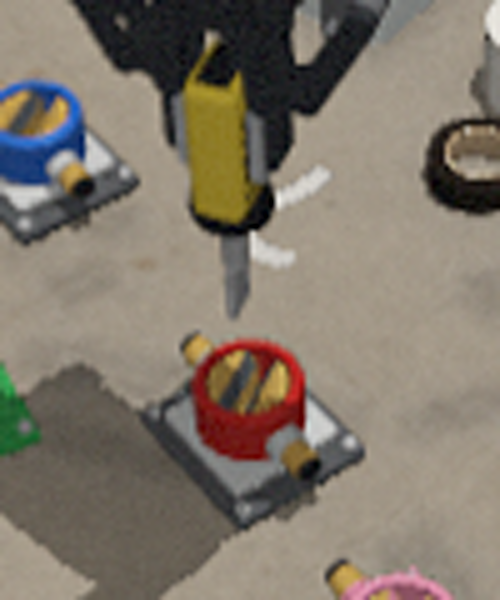

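The scene crop shows the blade tip at about (237,183), right over the red collar centred at about (239.5,196), with the slot lying parallel to the blade. I'll lower it in steps and watch the force.

>>> carry_out:
  series:
    - [0,0,0,-0.003,0,0.1,1]
    - [0,0,0,-0.003,0,0.18,1]
    - [0,0,0,-0.003,0,0.22,1]
    - [0,0,0,-0.003,0,0.23,1]

```text
clock: 6.15
eef_pos: [470.2, 15.8, 126.4]
tcp_rot: [3.141, -0.001, -2.759]
contact_force: [1.2, 0.3, -1.7]
opening: 0.272
grasp_force: 79.1
```

>>> carry_out:
  series:
    - [0,0,0,0,0,0.015,1]
    - [0,0,0,0,0,0.03,1]
    - [0,0,0,0,0,0.03,1]

```text
clock: 6.52
eef_pos: [470.5, 16.4, 119.3]
tcp_rot: [3.142, -0.0, -2.758]
contact_force: [-0.2, -0.7, -1.5]
opening: 0.273
grasp_force: 79.1
```

```bash
python3 to.py 470 16 106 202
```

```text
t 6.53 tcp [470.5  16.4 119.3] [ 180.   -0. -158.] q [ 0.03  0.27  2.06  0.    0.82 -1.92]
F [-0.2 -0.7 -1.5] [ 0.01  0.01 -0.02] open 0.273 79.08299446105957
row turn [ 0. -0.  0.] shift [ 0.0024 -0.0009  0.0531]
```

>>> carry_out:
  series:
    - [0,0,0,0,0,0.014,1]
    - [0,0,0,0,0,0.028,1]
    - [0,0,0,0,0,0.028,1]

```text
clock: 6.9
eef_pos: [470.3, 16.4, 112.0]
tcp_rot: [3.141, -0.001, -2.758]
contact_force: [0.6, -0.1, -1.4]
opening: 0.266
grasp_force: 79.1
```

>>> carry_out:
  series:
    - [0,0,0,0,0,0.01,1]
    - [0,0,0,0,0,0.019,1]
    - [0,0,0,0,0,0.019,1]

```text
clock: 7.28
eef_pos: [470.3, 16.4, 107.3]
tcp_rot: [3.141, -0.0, -2.758]
contact_force: [0.4, 0.4, -1.4]
opening: 0.268
grasp_force: 79.1
```

```bash
python3 to.py 470 16 106 202
```

```text
t 7.28 tcp [470.3  16.4 107.3] [ 180.   -0. -158.] q [ 0.03  0.29  2.06 -0.    0.79 -1.92]
F [ 0.4  0.4 -1.4] [0.03 0.02 0.03] open 0.268 79.08247947692871
row turn [ 0.     -0.0001 -0.    ] shift [ 0.0018 -0.001   0.0053]
```

>>> carry_out:
  series:
    - [0,0,0,0,0,0.004,1]
    - [0,0,0,0,0,0.008,1]
    - [0,0,0,0,0,0.008,1]

```text
clock: 7.65
eef_pos: [470.7, 16.4, 106.0]
tcp_rot: [-3.141, 0.0, -2.758]
contact_force: [-0.6, 1.0, 5.0]
opening: 0.27
grasp_force: 80.3
```

```bash
python3 to.py 470 16 106 202
```

```text
t 7.65 tcp [470.7  16.4 106. ] [-180.    0. -158.] q [ 0.03  0.29  2.06  0.    0.79 -1.92]
F [-0.6  1.   5. ] [-0.    0.36  0.01] open 0.27 80.27933478355408
row turn [-0.      0.0001 -0.    ] shift [ 0.0033 -0.0005 -0.0001]
```

The blade bottoms at TCP z = 106, as predicted for the slot floor. Now I turn clockwise, which is positive about the tool's z.

>>> carry_out:
  series:
    - [0,0,0.05,0,0,-0.002,1]
    - [0,0,0.1,0,0,-0.002,1]
    - [0,0,0.15,0,0,-0.002,1]
    - [0,0,0.2,0,0,-0.002,1]
    - [0,0,0.25,0,0,-0.002,1]
    - [0,0,0.3,0,0,-0.002,1]
    - [0,0,0.3,0,0,-0.002,1]

```text
clock: 8.52
eef_pos: [470.4, 16.1, 106.1]
tcp_rot: [-3.141, 0.0, 2.584]
contact_force: [-1.1, -3.1, 0.6]
opening: 0.267
grasp_force: 79.5
```

```bash
python3 to.py 470.5 16.3 106 80
```

```text
t 8.53 tcp [470.4  16.1 106.1] [-180.     0.   148.1] q [ 0.03  0.29  2.07 -0.    0.79 -0.98]
F [-1.1 -3.1  0.6] [-0.8   0.09  0.06] open 0.267 79.5035719871521
row turn [-1.000e-04  2.000e-04  3.782e-01] shift [0.0002 0.0009 0.0003]
```

>>> carry_out:
  series:
    - [0,0,0.022,0,0,0,1]
    - [0,0,0.044,0,0,0,1]
    - [0,0,0.044,0,0,0,1]

```text
clock: 8.9
eef_pos: [470.4, 16.1, 106.1]
tcp_rot: [-3.141, 0.0, 2.449]
contact_force: [-1.5, -3.7, 0.7]
opening: 0.271
grasp_force: 79.6
```

```bash
python3 to.py 470.5 16.3 106 80
```

```text
t 8.9 tcp [470.4  16.1 106.1] [-180.     0.   140.3] q [ 0.03  0.29  2.07 -0.    0.79 -0.85]
F [-1.5 -3.7  0.7] [-1.08  0.28  0.06] open 0.271 79.55730199813843
row turn [-2.00e-04  2.00e-04  3.35e-01] shift [0.0001 0.001  0.0003]
```

>>> carry_out:
  series:
    - [0,0,0.015,0,0,0,1]
    - [0,0,0.03,0,0,0,1]
    - [0,0,0.03,0,0,0,1]

```text
clock: 9.28
eef_pos: [470.3, 16.2, 106.0]
tcp_rot: [-3.141, 0.0, 2.354]
contact_force: [-1.7, -5.2, 1.9]
opening: 0.271
grasp_force: 79.7
```

```bash
python3 to.py 470.5 16.3 106 80
```

```text
t 9.28 tcp [470.3  16.2 106. ] [-180.     0.   134.9] q [ 0.03  0.29  2.07 -0.    0.79 -0.75]
F [-1.7 -5.2  1.9] [-1.15  0.39  0.04] open 0.271 79.67867016792297
row turn [-2.000e-04  1.000e-04  3.049e-01] shift [-0.0002  0.0009  0.0002]
```

>>> carry_out:
  series:
    - [0,0,0.015,0,0,0,1]
    - [0,0,0.03,0,0,0,1]
    - [0,0,0.03,0,0,0,1]

```text
clock: 9.65
eef_pos: [470.3, 16.2, 106.0]
tcp_rot: [-3.141, 0.0, 2.26]
contact_force: [-1.2, -5.2, 1.7]
opening: 0.268
grasp_force: 79.7
```

```bash
python3 to.py 470.5 16.3 106 80
```

```text
t 9.65 tcp [470.3  16.2 106. ] [-180.     0.   129.5] q [ 0.03  0.29  2.07 -0.    0.79 -0.66]
F [-1.2 -5.2  1.7] [-1.17  0.44  0.07] open 0.268 79.72796201705933
row turn [-2.000e-04  1.000e-04  2.748e-01] shift [-0.0002  0.001   0.0002]
```

>>> carry_out:
  series:
    - [0,0,0.015,0,0,0,1]
    - [0,0,0.03,0,0,0,1]
    - [0,0,0.03,0,0,0,1]

```text
clock: 10.02
eef_pos: [470.3, 16.2, 106.1]
tcp_rot: [-3.141, 0.0, 2.165]
contact_force: [-2.0, -4.6, 2.6]
opening: 0.27
grasp_force: 79.8
```

```bash
python3 to.py 470.5 16.3 106 80
```

```text
t 10.03 tcp [470.3  16.2 106.1] [-180.     0.   124.1] q [ 0.03  0.29  2.07 -0.    0.79 -0.56]
F [-2.  -4.6  2.6] [-1.16  0.45 -0.01] open 0.27 79.75655436515808
row turn [-2.000e-04  1.000e-04  2.448e-01] shift [-0.0002  0.001   0.0002]
```

>>> carry_out:
  series:
    - [0,0,0.012,0,0,0,1]
    - [0,0,0.025,0,0,0,1]
    - [0,0,0.025,0,0,0,1]

```text
clock: 10.4
eef_pos: [470.2, 16.2, 106.0]
tcp_rot: [-3.141, 0.0, 2.087]
contact_force: [-1.8, -4.5, 2.1]
opening: 0.275
grasp_force: 79.8
```

```bash
python3 to.py 470.5 16.3 106 80
```

```text
t 10.4 tcp [470.2  16.2 106. ] [-180.     0.   119.6] q [ 0.03  0.29  2.07 -0.    0.79 -0.48]
F [-1.8 -4.5  2.1] [-1.17  0.49  0.06] open 0.275 79.77320194244385
row turn [-2.000e-04  1.000e-04  2.198e-01] shift [-0.0003  0.0012  0.0002]
```

>>> carry_out:
  series:
    - [0,0,0.012,0,0,0,1]
    - [0,0,0.025,0,0,0,1]
    - [0,0,0.025,0,0,0,1]

```text
clock: 10.78
eef_pos: [470.1, 16.2, 106.0]
tcp_rot: [-3.141, 0.0, 2.009]
contact_force: [-2.5, -4.8, 2.6]
opening: 0.271
grasp_force: 79.9
```

```bash
python3 to.py 470.5 16.3 106 80
```

```text
t 10.78 tcp [470.1  16.2 106. ] [-179.9    0.   115.1] q [ 0.03  0.29  2.07 -0.    0.79 -0.41]
F [-2.5 -4.8  2.6] [-1.21  0.55  0.23] open 0.271 79.86845970153809
row turn [-3.000e-04  1.000e-04  1.949e-01] shift [-0.0002  0.0015  0.0001]
```

>>> carry_out:
  series:
    - [0,0,0.008,0,0,0,1]
    - [0,0,0.016,0,0,0,1]
    - [0,0,0.016,0,0,0,1]
    - [0,0,0.016,0,0,0,1]

```text
clock: 11.28
eef_pos: [470.1, 16.2, 106.1]
tcp_rot: [-3.141, 0.0, 1.96]
contact_force: [-2.0, -4.2, 2.5]
opening: 0.269
grasp_force: 80.0
```

```bash
python3 to.py 470.5 16.3 106 80
```

```text
t 11.28 tcp [470.1  16.2 106.1] [-179.9    0.   112.3] q [ 0.03  0.29  2.07 -0.    0.79 -0.36]
F [-2.  -4.2  2.5] [-1.14  0.52  0.59] open 0.269 79.97015118598938
row turn [-0.0003  0.0002  0.1794] shift [-0.0001  0.0016  0.0002]
```

>>> carry_out:
  series:
    - [0,0,0.008,0,0,0,1]
    - [0,0,0.016,0,0,0,1]
    - [0,0,0.016,0,0,0,1]

```text
clock: 11.65
eef_pos: [470.0, 16.3, 106.0]
tcp_rot: [-3.14, 0.0, 1.908]
contact_force: [-3.7, -4.8, 3.8]
opening: 0.274
grasp_force: 80.3
```

```bash
python3 to.py 470.5 16.3 106 80
```

```text
t 11.65 tcp [470.   16.3 106. ] [-179.9    0.   109.3] q [ 0.03  0.29  2.07 -0.    0.79 -0.31]
F [-3.7 -4.8  3.8] [-1.07  0.85  0.88] open 0.274 80.26527285575867
row turn [-4.00e-04  1.00e-04  1.63e-01] shift [-0.0006  0.0019  0.0001]
```

The torque rose steadily to 0.88 N m, so the screw is at its stop. I'll unwind the twist, release and retreat upward.

>>> carry_out:
  series:
    - [0,0,-0.02,0,0,0,1]
    - [0,0,-0.042,0,0,0,1]
    - [0,0,-0.042,0,0,0,1]

```text
clock: 12.02
eef_pos: [470.2, 16.3, 106.0]
tcp_rot: [-3.141, -0.0, 2.04]
contact_force: [-2.6, -4.9, 3.7]
opening: 0.274
grasp_force: 79.9
```

```bash
python3 to.py 470.5 16.3 106 80
```

```text
t 12.03 tcp [470.2  16.3 106. ] [-180.    -0.   116.9] q [ 0.03  0.29  2.07  0.    0.79 -0.44]
F [-2.6 -4.9  3.7] [-1.03  0.72  0.04] open 0.274 79.8931610584259
row turn [-2.000e-04 -0.000e+00  2.048e-01] shift [-0.0007  0.0011  0.0001]
```

>>> carry_out:
  series:
    - [0,0,0,0,0,0,-0.2]
    - [0,0,0,0,0,0,-0.5]
    - [0,0,0,0,0,0,-1]
    - [0,0,0,0,0,0,-1]
    - [0,0,0,0,0,0,-1]
    - [0,0,0,0,0,0,-1]

```text
clock: 12.78
eef_pos: [470.5, 16.4, 106.1]
tcp_rot: [3.142, 0.0, 2.036]
contact_force: [-0.6, 0.4, -0.2]
opening: 0.999
grasp_force: 0.0
```

>>> carry_out:
  series:
    - [0,0,0,0,0,-0.1,-1]
    - [0,0,0,0,0,-0.2,-1]
    - [0,0,0,0,0,-0.4,-1]
    - [0,0,0,0,0,-0.6,-1]
    - [0,0,0,0,0,-0.8,-1]
    - [0,0,0,0,0,-0.8,-1]

```text
clock: 13.52
eef_pos: [472.6, 16.5, 310.0]
tcp_rot: [3.135, 0.003, 2.036]
contact_force: [-0.2, -1.0, -1.0]
opening: 1.003
grasp_force: 0.0
```

```bash
python3 - <<'E'
from h import *
a=r.grab_frame("scene");b=r.grab_frame("top")
A=cv2.resize(a[130:230,180:280],(500,500),interpolation=cv2.INTER_CUBIC)
B=cv2.resize(b[160:220,222:282],(300,300),interpolation=cv2.INTER_CUBIC)
save(np.hstack([A,np.pad(B,((0,200),(0,0),(0,0)))]),"end.png");print(r.sense()["eef_pos"])
E
```

```text
[470.43456873  16.43432859 306.07078345]
```

View pics/end.png

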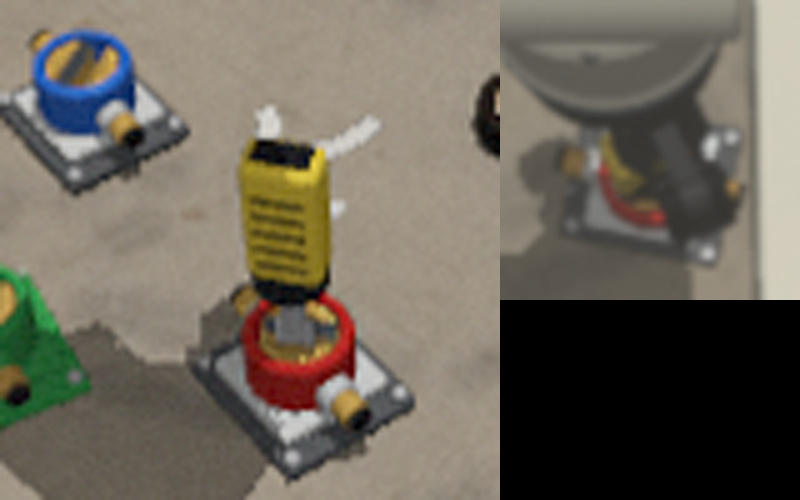

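The driver stands upright, seated in the red screw at about (239,196) in the scene picture. The blue throttle looks unchanged and the arm is clear, so I'm handing in.

```bash
python3 -c "
from rig import r
print(r.sign_off())"
```

```text
the job is handed in; nothing more can be done
None
```

The red throttle's screw was turned clockwise to its hard stop, the screwdriver is standing in the slot, the blue screw was not touched, and the job was handed in at about 13.6 s; no verdict was returned.

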